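Hitch the specimen carrier to the light-box feed drive and switch it on

ROBOT

A 7-joint arm with a two-finger parallel gripper is mounted at the origin on the work surface. World frame = base frame: x ahead of the robot, y to its left, z up, the work surface at z = 0. Lengths are in m, angles in rad, forces in N, time in s.
With the tool pointing down it reaches from about 0.4 to 0.875 m from the base axis. Payload 19.3 kg.
Tool frame: the origin (TCP) lies at the very end of the fingers, on their centre line; the grasp point (between the pads) lies 19 mm behind it; z points along the fingers, y is the direction in which the jaws open and shut (so a half turn about z gives the same grasp; the last joint's range is limited). The gripper opens to 85 mm and grips with 20 to 120 N. Pads are 22 mm wide; open, the fingers measure 114 mm over their backs; the gripper's body (76 mm by 85 mm) begins 54 mm behind the grasp point. The pads swing forward as they close: fully open they stand 13 mm farther back than shut.
Start: joints at [1.268, 0.521, -0.036, 1.599, 0.021, 1.021, -0.113], TCP at [0.144, -0.608, 0.231] pointing down, gripper open.
Joint ranges: [-2.91, 2.91], [-0.3, 2.13], [-1.5, 1.42], [0.17, 2.43], [-1.26, 4.41], [0.16, 1.93], [-2.52, 2.52]. Speed limits (rad/s): [1.89, 1.89, 2.39, 2.39, 3.01, 3.01, 3.01].

INTERFACE

Orientations are given as [roll, pitch, yaw] about the fixed x, y, z axes, in that order (R = Rz(yaw) Ry(pitch) Rx(roll)).
In Python, from workcell import bot, viewer gives the robot as it stands.
- The arm moves only by the shell command python3 -m creep 'ROWS' [FORCE]. ROWS is JSON, a list of rows, each an object of numbers: "rx", "ry", "rz": the turn, a rotation vector about the tool's x, y, z in degrees; "tx", "ty", "tz": the shift along the tool's x, y, z in mm; "hand": the closure, from -1 (fully open) to 1 (shut), so that 0 is half open. In form: [{"rx": .., "ry": .., "rz": .., "tx": .., "ty": .., "tz": .., "hand": ..}, ...]. A call has 1 to 8 rows; each row is the pose to reach, as a shift and turn from the pose commanded when the call began, along the tool's axes at that moment; what a row does not reach only later rows make up. A row lasts 1/10 s, in which the tool goes at most 50 mm and 8.59 degrees, less where a joint would pass 70% of its speed; a pose out of reach is approached as far as the arm can. A call with a gripper value outside its range is refused whole. The fingers move at their own pace and stop on an object; FORCE is the grip in N (left out, the last holds). Time passes only in rows, so rows that repeat a pose let the fingers close. It gives the time, the measured TCP pose, the force and the opening at its end, in the units of the state.
- bot.observe(): the state, without advancing time (a new reading comes with each control period).
- viewer.grab_frame(name): name is "scene" or "top" or "wrist"; returns a dict with "pixels" (400x640x3 uint8, blue, green, red), "vertical_fov" (degrees; the focal length in pixels is half the picture's height over the tangent of half this angle, whatever the lens; pixels are square), "cx", "cy" (the principal point, pixels), "distortion" ([k1, k2, p1, p2, k3] as OpenCV has them; the pictures are not rectified), "rvec" (rotation vector, rad) and "tvec" (3), from world to camera coordinates, as OpenCV has them; the wrist camera has in their place "tool_from_camera" (4x4, takes a point from camera to tool coordinates, whose origin is the TCP and whose axes are the flange's). Camera axes: x right, y down, z forward; pixel columns grow to the right and rows downward; lengths in m; the calibration is good to about 2 mm. A picture is of the moment at which its call begins: read the wrist's pose just before it. There is no depth.
- bot.job_done(): hands the job in, once; it reports no verdict.
Trained networks look in a picture, given as the dict that the camera call returned (one of the last four; its "shot" number tells which), for a name from the list of things; names that differ only in an ending like _2 or _b are one class to them, and where a whole thing is asked for, a point or a joint stands for the part that bears it (a point fixed in the world has none). Each returns a list of dicts, best first, with "score" (0 to 1); they miss things now and then, are a little off and sometimes report something else, mostly with a low value. They report only what shows in the picture. A call takes as long as a camera call. They do not tell look-alikes from the thing itself.
- viewer.outline_of(target, picture): "mask" (400x640 bool, what is visible of it) and "bbox" ([left, top, right, bottom] in pixels, round what is visible of it).
The state is a dict: "clock": time; "qpos": joint angles; "qd": joint speeds; "joint_efforts": joint torques, N m; "position": TCP position; "tool_rot": TCP orientation; "force": force on the tool from outside, world axes, zero at the start; "moment": the same for the moment, N m; "grip_width": finger opening in m.
Only numpy, scipy, OpenCV 4.12 (cv2) and the standard library are available. Lean on these libraries where they do the work, as an engineer would, in place of code of your own. Each camera call takes 0.05 s, during which the arm holds its last target.

TASK

Slide the specimen carrier along the bench, without lifting it, so that the mouth of its blue hook runs onto the brass pin of the feed drive until the orange sprung latch has been pushed in by the pin and has flipped shut again behind it. Then flip the yellow-tipped toggle on the black switch box over to its green side to start the drive, let go of everything, and leave the other things on the bench where they are.

Things in the scene. Friction and masses are not known exactly. Their poses are not given: they have to be found in the camera images.
- carrier: Specimen carrier, loose on the bench, about 0.6 kg; sliding it takes 3 to 9 N. One rigid piece 200 mm long: grey tray 110 (x) x 150 (y) x 12 mm tall with a mounted plant, blue push wall at its rear, blue hook plate (12 to 26 mm above the bench) in front. Origin under the tray's centre; x points forward to the hook's mouth, y to its left, z up.
- hook (a point): Middle of the hook's throat on the line of the shut latch, 19 mm above the bench, 115 mm ahead of the carrier's origin; same axes. The mouth opens to +x: a funnel about 58 mm wide at its tips, 31 mm ahead of this point, narrows to a 26 mm throat (x = 12 to 2 mm). Behind the latch is a pocket 37 mm wide.
- pocket (a point): Middle of the flat bottom of the hook's pocket, 50 mm behind hook; same axes. The pin's axis stops 6 mm ahead of this point when the hook is pushed right home. The latch clears the pin and snaps shut by itself when the pin's axis is 18 to 12 mm ahead of this point, so push until nearly home.
- push_wall (a point): Middle of the flat rear face of the carrier's push wall, 25 mm above the bench, 55 mm behind the carrier's origin; same axes. The wall is 150 mm wide (y), 8 mm thick, its top 46 mm above the bench. The fingers push here; two open fingers side by side steer the carrier.
- latch (a joint): The orange latch blade, 32 mm long, 11 mm tall, hinged about the vertical at the left side of the hook's throat. 0 = shut across the throat; grows (rad) as it is pushed inward into the pocket, to 1.5; a light spring (0.5 to 2 N at its tip) shuts it. It cannot swing outward.
- pin (a point): Point on the axis of the feed drive's fixed upright brass pin, 20 mm above the bench. The pin is 12 mm in diameter, 46 mm tall, on a flat steel tongue (6 mm thick, 50 mm wide) that passes under the hook. x points to the grey drive housing (170 mm wide, 65 mm tall), 95 mm beyond the pin; the carrier comes from the -x side, at any small angle.
- pod: The black switch box fixed on the bench, to the left or to the right of the carrier: 90 mm (x) by 70 mm (y) by 45 mm tall; origin at the centre of its underside. The toggle swings in its x-z plane about a pivot at the centre of its top face, 45 mm up: it leans to -x (red dot) when off and to +x (green dot) when on.
- toggle (a joint): The toggle lever: 0 = off (leaning 0.45 rad from upright to the red-dot side, -x of the switch box), 0.9 rad = on (leaning 0.45 rad to the green-dot side). Snap-over: a little under 1 N sideways at the tip takes it over its centre (0.45), and it then snaps to the end by itself and stays.
- toggle_tip (a point): Centre of the yellow ball (20 mm in diameter) at the top of the toggle lever, 65 mm from the pivot, about 104 mm above the bench at either end of its swing; the lever rod is 10 mm thick.
- glue: Bystander: white glue bottle with red cap, 52 mm in diameter, 130 mm tall; origin under its centre. Leave alone.
- jar: Bystander: amber jar with white cap, 72 mm in diameter, 75 mm tall, standing at the side where the switch box is not; origin under its centre. Leave alone.
- lens: Bystander: hand lens lying flat, 68 mm in diameter, 12 mm thick, with a 90 mm black handle; origin under the centre of the lens. Leave alone.
- brush: Bystander: brush 170 mm long lying flat. Leave alone.
- pencup: Bystander: black pencil cup, 72 mm in diameter, 95 mm tall with pencils to 150 mm; origin under its centre. Leave alone.
- tin: Bystander: green specimen tin 90 by 70 by 40 mm; origin under its centre. Leave alone.
Mind the look-alikes: they are no part of the job. What is shaped like the pod but purple is not meant. What is shaped like the carrier but pink is not meant.

How it is judged:
By the outcome, as a careful person would: the job done as asked, in the order asked, and still so for the second after the job is handed in, with the robot touching nothing.
It also fails if it takes over 58 s, if anything falls off the work surface, if the arm or the gripper's body presses on something with over 40 N, if the wrist force passes 120 N, or if a joint passes its speed limit or range.

## Working session

There is one attempt and no reset: what is moved stays moved. The work goes in short steps, Python scripts to look and compute and a shell command to move; the robot and the scene stay as the last step left them, time stands still between calls to the robot, and variables do not carry over. Pictures are saved under pics/ and viewed, and the job is handed in when it is done.

```bash
ls; mkdir -p pics
python3 - <<'E'
from workcell import bot, viewer
import cv2
print(bot.observe())
for n in ("scene","top","wrist"):
    f=viewer.grab_frame(n); cv2.imwrite(f"pics/{n}0.png",f["pixels"])
    print(n,{k:v for k,v in f.items() if k!="pixels"})
E
```

```text
pics
{'clock': 0.0, 'qpos': array([ 1.26779561,  0.52202331, -0.03630907,  1.60002186,  0.0212116 ,
        1.02107654, -0.11282194]), 'qd': array([-0.00049881,  0.00044934, -0.0010748 , -0.00100437, -0.00014359,
       -0.00033499,  0.00043218]), 'joint_efforts': array([-7.05337370e-04, -9.27112269e+01,  1.97973333e+00, -3.69933987e+01,
        1.79147412e-02,  8.19003879e-03,  1.21277512e-05]), 'position': array([ 0.14406132, -0.60782028,  0.23071518]), 'tool_rot': array([-3.14045324e+00,  1.00392133e-04,  2.32759277e-01]), 'force': array([0.06854176, 0.17258052, 0.00953887]), 'moment': array([ 0.02004922, -0.02972521,  0.00167241]), 'grip_width': 0.08515479039691519}
scene {'vertical_fov': 45.685977964249105, 'cx': 324.53025148998046, 'cy': 205.4084186939741, 'distortion': array([-0.12979138,  0.        ,  0.        ,  0.        ,  0.        ]), 'rvec': array([ 2.24986003,  0.65985714, -0.31585262]), 'tvec': array([-0.40235458, -0.13089846,  1.64748543]), 'shot': 1}
top {'vertical_fov': 51.08163782745428, 'cx': 321.31194639422205, 'cy': 202.5343945594691, 'distortion': array([-0.01673457,  0.        ,  0.        ,  0.        ,  0.        ]), 'rvec': array([ 2.1452886 , -2.09284462,  0.21550429]), 'tvec': array([-0.03198341,  0.49323945,  1.19529837]), 'shot': 2}
wrist {'vertical_fov': 58.664397802488, 'cx': 323.0275180041442, 'cy': 204.74520209487312, 'distortion': array([-0.07960742,  0.        ,  0.        ,  0.        ,  0.        ]), 'tool_from_camera': array([[-2.75202374e-04, -9.63952058e-01, -2.66075844e-01,
         6.66590224e-02],
       [ 9.99999944e-01, -3.16530162e-04,  1.12439904e-04,
         2.95706026e-04],
       [-1.92607706e-04, -2.66075798e-01,  9.63952090e-01,
        -1.42649280e-01],
       [ 0.00000000e+00,  0.00000000e+00,  0.00000000e+00,
         1.00000000e+00]]), 'shot': 3}
```

View pics/scene0.png

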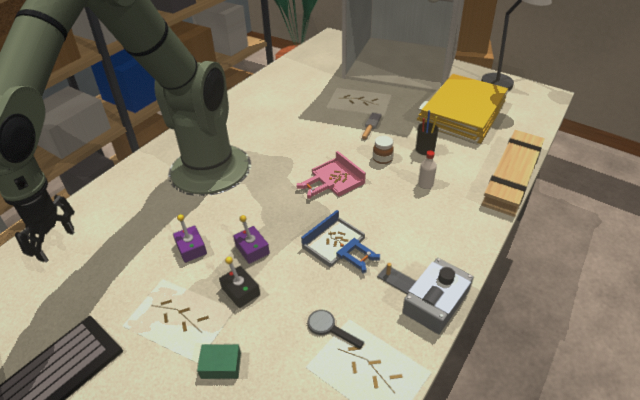

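View pics/top0.png

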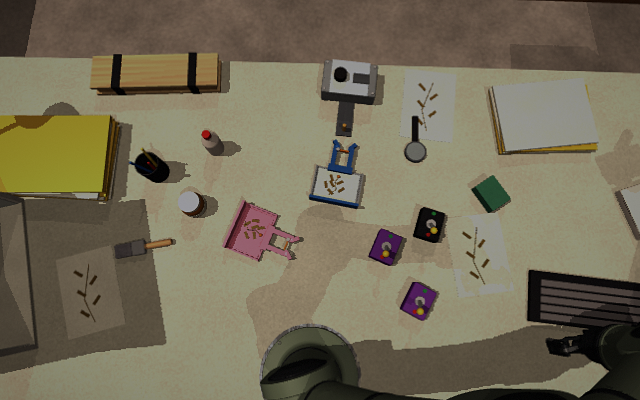

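View pics/wrist0.png

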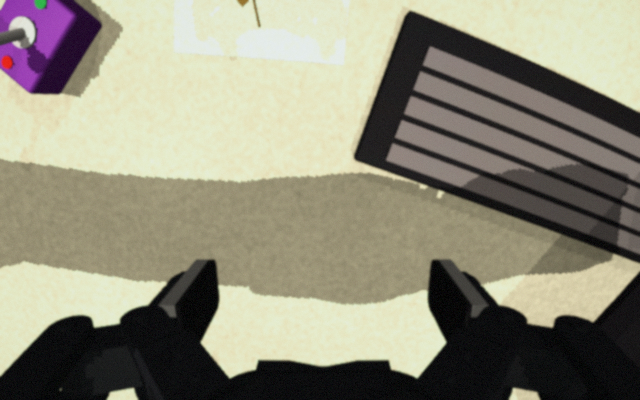

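The scene view shows the blue carrier at (335,240), pin at (389,267), drive at (437,293), black box at (239,285), look-alike purple boxes at (189,243) and (250,243), and pink carrier at (333,178). In the top view the carrier is at (337,185), the pin at (345,125) and the black box at (430,224). The purple boxes are at (386,246) and (419,300), and the pink carrier at (265,232). I choose the blue-hooked carrier and the black box, and check both in a crop.

```bash
cat > h.py <<'E'
import numpy as np, cv2
from scipy.spatial.transform import Rotation as Ro
def K(f):
    fl=200/np.tan(np.radians(f["vertical_fov"]/2)); return np.array([[fl,0,f["cx"]],[0,fl,f["cy"]],[0,0,1]])
def cam(f,st=None):
    if "rvec" in f:
        R=cv2.Rodrigues(np.array(f["rvec"]))[0]; t=np.array(f["tvec"]); return R,t
    T=np.eye(4);T[:3,:3]=Ro.from_euler('xyz',st["tool_rot"]).as_matrix();T[:3,3]=st["position"]
    W=np.linalg.inv(T@f["tool_from_camera"]); return W[:3,:3],W[:3,3]
def ray(f,uv,st=None):
    R,t=cam(f,st); p=cv2.undistortPoints(np.array([[uv]],float),K(f),np.array(f["distortion"]))[0,0]
    d=R.T@np.array([p[0],p[1],1]); return -R.T@t,d/np.linalg.norm(d)
def onz(f,uv,z,st=None):
    o,d=ray(f,uv,st); return o+d*(z-o[2])/d[2]
def tri(*rs):
    A=0;b=0
    for o,d in rs:
        P=np.eye(3)-np.outer(d,d);A=A+P;b=b+P@o
    x=np.linalg.solve(A,b); return x,[np.linalg.norm((np.eye(3)-np.outer(d,d))@(x-o)) for o,d in rs]
def proj(f,X,st=None):
    R,t=cam(f,st); return cv2.projectPoints(np.atleast_2d(X).astype(float),cv2.Rodrigues(R)[0],t,K(f),np.array(f["distortion"]))[0][:,0]
E
python3 - <<'E'
from workcell import bot, viewer
import cv2, pickle, numpy as np
S={n:viewer.grab_frame(n) for n in("scene","top")}
pickle.dump(S,open("s0.pkl","wb"))
t=S["top"]["pixels"];s=S["scene"]["pixels"]
a=cv2.resize(t[115:215,300:400],None,fx=4,fy=4,interpolation=2); a2=cv2.resize(t[195:295,380:480],None,fx=4,fy=4,interpolation=2)
cv2.imwrite("pics/ct.png",np.hstack([a,a2]))
a=cv2.resize(s[205:305,300:430],None,fx=3,fy=3,interpolation=2);a2=cv2.resize(s[220:320,190:320],None,fx=3,fy=3,interpolation=2)
cv2.imwrite("pics/cs.png",np.hstack([a,a2]))
for n in S:
  for k in("carrier","hook","pin","pod","toggle","toggle_tip","latch","push_wall"):
    try:
      for r in viewer.outline_of(k,S[n])[:4]: 
        ys,xs=np.where(r["mask"]);print(n,k,round(r["score"],2),np.round(r["bbox"]),xs.mean().round(1),ys.mean().round(1))
    except Exception as e: print(n,k,repr(e)[:100])
E
```

```text
scene carrier 0.88 [294. 150. 368. 198.] 334.0 177.0
scene carrier 0.58 [300. 213. 381. 271.] 336.5 242.6
scene hook 0.95 [300. 212. 380. 276.] 336.4 242.3
scene hook 0.88 [300. 155. 364. 197.] 334.4 176.8
scene hook 0.28 [197. 345. 240. 378.] 218.9 361.1
scene pin 0.88 [379. 259. 471. 336.] 431.5 292.4
scene pin 0.5 [374. 139. 394. 163.] 383.0 149.5
scene pod 0.7 [235. 218. 273. 262.] 251.0 242.5
scene pod 0.64 [172. 217. 210. 265.] 189.6 243.2
scene pod 0.59 [218. 258. 260. 310.] 238.9 285.0
scene toggle 0.61 [178. 213. 192. 236.] 183.4 225.6
scene toggle 0.42 [227. 257. 242. 284.] 232.5 267.7
scene toggle_tip 0.68 [179. 217. 190. 240.] 183.6 226.0
scene toggle_tip 0.51 [298. 215. 380. 270.] 336.8 242.2
scene toggle_tip 0.47 [224. 258. 241. 280.] 231.9 266.4
scene latch 0.75 [304. 212. 381. 275.] 337.1 242.4
scene push_wall 0.93 [302. 213. 381. 275.] 336.7 242.2
scene push_wall 0.57 [310. 310. 364. 346.] 329.4 327.1
scene push_wall 0.29 [360. 109. 378. 143.] 370.7 123.8
top carrier 0.89 [313. 140. 365. 212.] 336.8 181.9
top carrier 0.87 [221. 200. 303. 261.] 254.5 232.0
top hook 0.63 [220. 201. 299. 263.] 254.0 232.1
top hook 0.58 [309. 137. 362. 207.] 336.9 181.9
top pin 0.89 [316.  62. 375. 133.] 348.1 88.3
top pod 0.78 [416. 208. 445. 244.] 429.0 224.4
top pod 0.6 [369. 230. 402. 266.] 385.0 246.7
top pod 0.6 [398. 282. 437. 322.] 417.9 301.0
top toggle 0.42 [432. 222. 438. 234.] 433.5 228.7
top latch 0.24 [406. 115. 427. 164.] 415.4 145.0
top push_wall 0.69 [309. 140. 365. 207.] 337.1 181.4
top push_wall 0.67 [222. 201. 299. 261.] 253.9 231.9
```

View pics/ct.png

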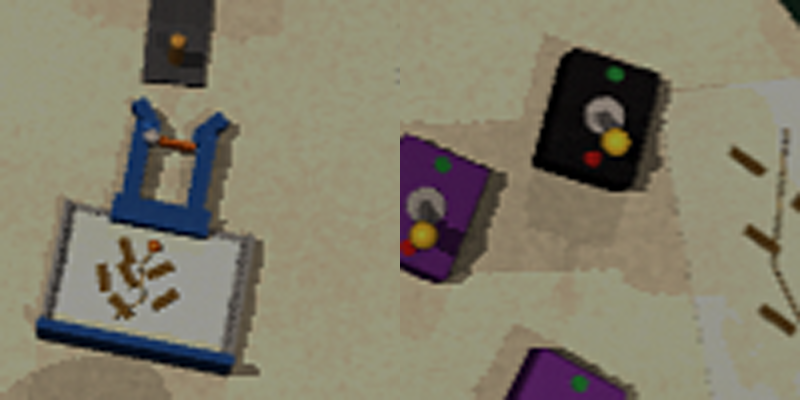

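View pics/cs.png

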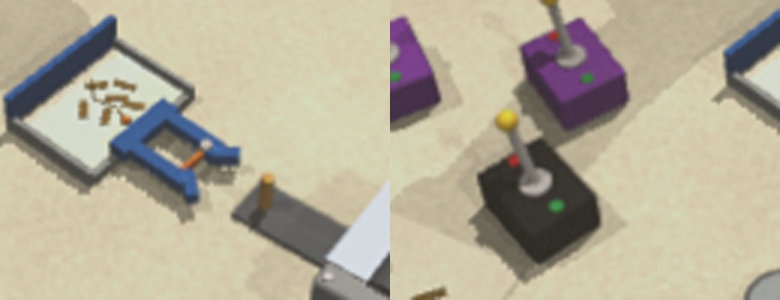

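```bash
cat > m1.py <<'E'
import pickle,numpy as np
from h import *
S=pickle.load(open("s0.pkl","rb"));T=S["top"];C=S["scene"]
for f in(T,C): R,t=cam(f);print("camC",-R.T@t)
u=lambda x,y:((x+.5)/4-.5+300,(y+.5)/4-.5+115)
u2=lambda x,y:((x-400+.5)/4-.5+380,(y+.5)/4-.5+195)
v=lambda x,y:((x+.5)/3-.5+300,(y+.5)/3-.5+205)
v2=lambda x,y:((x-390+.5)/3-.5+190,(y+.5)/3-.5+220)
def p(n,a,b):
    x,e=tri(ray(T,a),ray(C,b));print(n,x.round(4),np.round(e,4))
p("pintop",u(177,40),v(267,179))
p("tip",u2(615,143),v2(508,120))
p("green",u2(615,74),v2(556,206)); p("red",u2(592,159),v2(514,160))
p("trayFL",u(70,202),v(190,92)); p("wallTR",u(232,368),v(8,97)); p("wallTL",u(42,325),v(113,20))
p("latchhinge",u(151,136),v(206,146))
print("pintop on .046",onz(T,u(177,40),.046),onz(C,v(267,179),.046))
E
python3 m1.py
```

```text
camC [ 0.24881943 -0.01719678  1.2691885 ]
camC [ 1.06396167 -0.84747882  1.02127228]
pintop [ 0.7437 -0.0847  0.0409] [0.001 0.001]
tip [ 0.4118 -0.3366  0.102 ] [0.0006 0.0006]
green [ 0.471  -0.3546  0.0441] [0.0003 0.0003]
red [ 0.4069 -0.3359  0.044 ] [0.0004 0.0004]
trayFL [ 0.6195 -0.0045  0.0116] [0.0009 0.0009]
wallTR [ 0.4877 -0.1271  0.04  ] [0.0023 0.0023]
wallTL [0.5164 0.0152 0.0394] [0.0013 0.0013]
latchhinge [ 0.6713 -0.0662  0.0234] [0.0006 0.0006]
pintop on .046 [ 0.74254292 -0.08377081  0.046     ] [ 0.74470711 -0.0894954   0.046     ]
```

```bash
cat > fit.py <<'E'
import pickle,numpy as np
from h import *
from scipy.optimize import least_squares
S=pickle.load(open("s0.pkl","rb"));T=S["top"];C=S["scene"]
for n,a in dict(pinktip1=(302,238),pinktip2=(292,262),pinkhookcorner=(276,258),pinkwallL=(240,203),pinkR=(226,250)).items(): print(n,onz(T,a,.026).round(3))
for n,a in dict(purp1=(387,246),purp2=(419,300)).items(): print(n,onz(T,a,.045).round(3))
for n,a in dict(tongL=(345+0,0),).items(): pass
u=lambda x,y:((x+.5)/4-.5+300,(y+.5)/4-.5+115)
print("tongue near corners",onz(T,u(143,81),.006).round(3),onz(T,u(208,87),.006).round(3),"far",onz(T,u(150,0),.006).round(3),onz(T,u(214,0),.006).round(3))
E
python3 fit.py
cat > d.py <<'E'
import sys,numpy as np
from h import *
from workcell import bot
def delta(P,yaw):
    s=bot.observe();R=Ro.from_euler('xyz',s["tool_rot"]);G=Ro.from_euler('xyz',[np.pi,0,np.radians(yaw)])
    return (R.inv().apply(np.array(P)-s["position"])*1000).round(1),np.degrees((R.inv()*G).as_rotvec()).round(2)
if __name__=="__main__":
    a=list(map(float,sys.argv[1:])); print(delta(a[:3],a[3]))
E
python3 d.py 0.45 -0.043 0.20 -11.4
```

```text
pinktip1 [0.389 0.035 0.026]
pinktip2 [0.318 0.062 0.026]
pinkhookcorner [0.328 0.11  0.026]
pinkwallL [0.491 0.226 0.026]
pinkR [0.348 0.259 0.026]
purp1 [ 0.37  -0.215  0.045]
purp2 [ 0.218 -0.306  0.045]
tongue near corners [ 0.723 -0.059  0.006] [ 0.72  -0.111  0.006] far [ 0.792 -0.064  0.006] [ 0.794 -0.115  0.006]
(array([ 427.9, -479.4,   31.3]), array([-0.  , -0.  , 24.73]))
```

```bash
python3 -m creep '[{"tx":30,"ty":-35,"rz":4},{"tx":65,"ty":-72,"rz":8},{"tx":100,"ty":-110,"rz":12},{"tx":135,"ty":-150,"rz":16},{"tx":170,"ty":-190,"rz":20},{"tx":205,"ty":-229,"rz":24.7},{"tx":240,"ty":-268,"rz":24.7},{"tx":270,"ty":-302,"tz":10,"rz":24.7}]'
python3 d.py 0.45 -0.043 0.20 -11.4
```

```text
(array([ 427.9, -479.4,   31.3]), array([-0.  , -0.  , 24.73]))schema error: expected keys rx, ry, rz, tx, ty, tz, hand
```

```bash
python3 -m creep '[{"rx":0,"ry":0,"rz":4,"tx":30,"ty":-35,"tz":0,"hand":-1},{"rx":0,"ry":0,"rz":8,"tx":65,"ty":-72,"tz":0,"hand":-1},{"rx":0,"ry":0,"rz":12,"tx":100,"ty":-110,"tz":0,"hand":-1},{"rx":0,"ry":0,"rz":16,"tx":135,"ty":-150,"tz":0,"hand":-1},{"rx":0,"ry":0,"rz":20,"tx":170,"ty":-190,"tz":0,"hand":-1},{"rx":0,"ry":0,"rz":24.7,"tx":205,"ty":-229,"tz":0,"hand":-1},{"rx":0,"ry":0,"rz":24.7,"tx":240,"ty":-268,"tz":0,"hand":-1},{"rx":0,"ry":0,"rz":24.7,"tx":270,"ty":-302,"tz":10,"hand":-1}]'
python3 d.py 0.45 -0.043 0.20 -11.4
```

```text
clock: 1.85
position: [0.3337, -0.259, 0.2238]
tool_rot: [3.141, -0.002, -0.199]
force: [1.6, -0.8, 0.2]
grip_width: 0.0856
(array([  71.3, -234.7,   23.7]), array([ 0.05, -0.12,  0.02]))
```

```bash
python3 -m creep '[{"rx":0,"ry":0,"rz":0,"tx":15,"ty":-45,"tz":5,"hand":-1},{"rx":0,"ry":0,"rz":0,"tx":28,"ty":-90,"tz":10,"hand":-1},{"rx":0,"ry":0,"rz":0,"tx":42,"ty":-135,"tz":15,"hand":-1},{"rx":0,"ry":0,"rz":0,"tx":55,"ty":-180,"tz":20,"hand":-1},{"rx":0,"ry":0,"rz":0,"tx":65,"ty":-220,"tz":24,"hand":-1},{"rx":0,"ry":0,"rz":0,"tx":70,"ty":-235,"tz":24,"hand":-1},{"rx":0,"ry":0,"rz":0,"tx":70,"ty":-235,"tz":24,"hand":-1}]'
python3 - <<'E'
from workcell import bot, viewer
import cv2,pickle
s=bot.observe();f=viewer.grab_frame("wrist");pickle.dump((s,f),open("w1.pkl","wb"));cv2.imwrite("pics/w1.png",f["pixels"]);print(s["position"],s["tool_rot"])
E
```

```text
clock: 2.55
position: [0.4484, -0.0417, 0.1989]
tool_rot: [-3.141, -0.0, -0.195]
force: [0.4, -0.8, 0.0]
grip_width: 0.0854
[ 0.44844154 -0.04172019  0.19887121] [-3.14081219e+00 -1.89403315e-04 -1.94593347e-01]
```

View pics/w1.png

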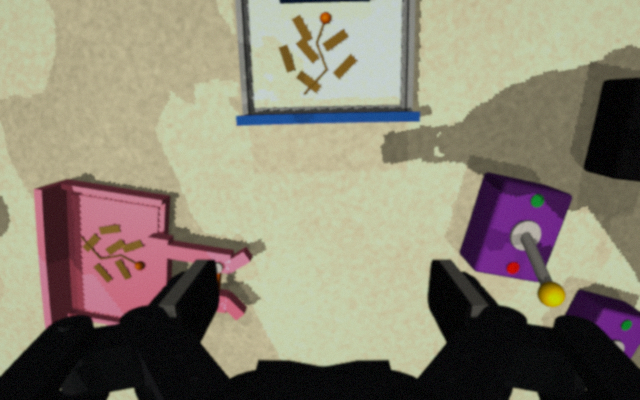

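The wrist view shows the blue wall's top edge from (237,124) to (419,120). The pink look-alike's tips are at (250,255) and (243,315), and the purple toggle ball at (551,295).

Run:
```python
import pickle
from h import *
s,f=pickle.load(open("w1.pkl","rb"))
q=lambda n,u,z:print(n,onz(f,u,z,s).round(4))
q("wL rear",(237,124.5),.046);q("wR rear",(419,120.5),.046);q("wL front",(237,117),.046);q("wR front",(419,113),.046)
q("pinktip1",(250,255),.026);q("pinktip2",(243,315),.026);q("purpTL",(487,173),.045);q("purpTR",(571,192),.045);q("purpball",(551,295),.104);q("purpBL",(462,262),.045)
q("podBL",(586,175),.045)
```

```text
wL rear [0.5144 0.0165 0.046 ]
wR rear [ 0.4888 -0.13    0.046 ]
wL front [0.5202 0.015  0.046 ]
wR front [ 0.4947 -0.1308  0.046 ]
pinktip1 [0.3929 0.0404 0.026 ]
pinktip2 [0.33   0.0643 0.026 ]
purpTL [ 0.4342 -0.1829  0.045 ]
purpTR [ 0.4024 -0.2588  0.045 ]
purpball [ 0.3438 -0.2024  0.104 ]
purpBL [ 0.3555 -0.1539  0.045 ]
podBL [ 0.4154 -0.2733  0.045 ]
```

```bash
python3 d.py 0.468 -0.051 0.008 -10
```

```text
(array([ 21.4,   3.5, 190.9]), array([-0.  ,  0.01, -1.26]))
```

```bash
python3 -m creep '[{"rx":0,"ry":0,"rz":-1,"tx":8,"ty":3,"tz":45,"hand":-1},{"rx":0,"ry":0,"rz":-1,"tx":16,"ty":3,"tz":90,"hand":-1},{"rx":0,"ry":0,"rz":-1,"tx":21,"ty":3,"tz":130,"hand":-1},{"rx":0,"ry":0,"rz":-1,"tx":21,"ty":3,"tz":165,"hand":-1},{"rx":0,"ry":0,"rz":-1,"tx":21,"ty":3,"tz":185,"hand":-1},{"rx":0,"ry":0,"rz":-1,"tx":21,"ty":3,"tz":190,"hand":-1},{"rx":0,"ry":0,"rz":-1,"tx":21,"ty":3,"tz":190,"hand":-1}]'
python3 - <<'E'
from workcell import bot, viewer
import cv2,pickle
s=bot.observe();f=viewer.grab_frame("wrist");pickle.dump((s,f),open("w2.pkl","wb"));cv2.imwrite("pics/w2.png",f["pixels"]);print(s["position"],s["tool_rot"])
E
python3 d.py 0.48 -0.0535 0.008 -10
```

```text
clock: 3.3
position: [0.4672, -0.0519, 0.009]
tool_rot: [3.141, 0.001, -0.182]
force: [1.2, -0.1, 0.5]
grip_width: 0.0853
[ 0.46715477 -0.05192594  0.00897713] [ 3.14105673e+00  7.97126977e-04 -1.81915126e-01]
(array([12.4, -0.5,  1.7]), array([ 0.01, -0.03, -0.42]))
```

View pics/w2.png

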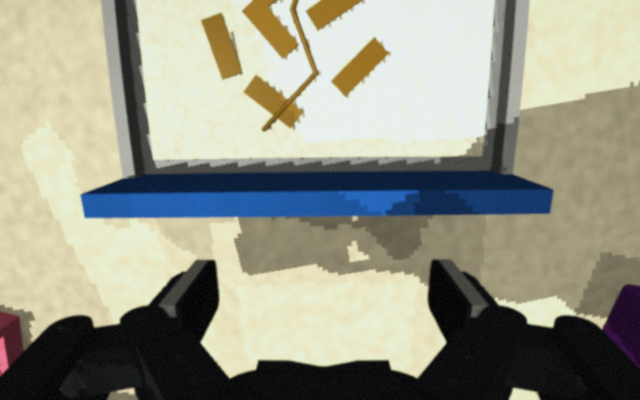

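```bash
python3 -m creep '[{"rx":0,"ry":0,"rz":0,"tx":10,"ty":-1,"tz":1,"hand":-1},{"rx":0,"ry":0,"rz":0,"tx":19,"ty":-1,"tz":1,"hand":-1},{"rx":0,"ry":0,"rz":0,"tx":26,"ty":-1,"tz":1,"hand":-1},{"rx":0,"ry":0,"rz":-1,"tx":34,"ty":-2,"tz":1,"hand":-1},{"rx":0,"ry":0,"rz":-2,"tx":42,"ty":-2,"tz":1,"hand":-1},{"rx":0,"ry":0,"rz":-3,"tx":50,"ty":-3,"tz":1,"hand":-1},{"rx":0,"ry":0,"rz":-3.6,"tx":57,"ty":-3.5,"tz":1,"hand":-1},{"rx":0,"ry":0,"rz":-3.6,"tx":57,"ty":-3.5,"tz":1,"hand":-1}]'
cat > look.py <<'E'
import sys
from workcell import bot, viewer
import cv2,pickle,numpy as np
n=sys.argv[1]
s=bot.observe();o=[]
for c in ("wrist","top","scene"):
    f=viewer.grab_frame(c);o.append(f)
pickle.dump((s,o),open(f"l{n}.pkl","wb"))
w=cv2.resize(o[0]["pixels"],(400,250),interpolation=3)
t=cv2.resize(o[1]["pixels"][110:210,300:400],None,fx=4,fy=4,interpolation=2)
c=cv2.resize(o[2]["pixels"][200:300,300:450],(400*3//2//2*1,200),interpolation=2)
a=np.zeros((400,800,3),np.uint8);a[:250,:400]=w;a[:,400:]=t
c=cv2.resize(o[2]["pixels"][220:295,320:440],(240,150),interpolation=2);a[250:,:240]=c
cv2.imwrite(f"pics/l{n}.png",a)
print(s["clock"],s["position"].round(4),s["tool_rot"].round(3),s["force"].round(1))
E
python3 look.py 1
```

```text
clock: 4.15
position: [0.5256, -0.0579, 0.008]
tool_rot: [-3.141, -0.001, -0.118]
force: [0.1, -0.3, 0.3]
grip_width: 0.0853
4.15 [ 0.5256 -0.0579  0.008 ] [-3.141e+00 -1.000e-03 -1.180e-01] [ 0.1 -0.3  0.3]
```

View pics/l1.png

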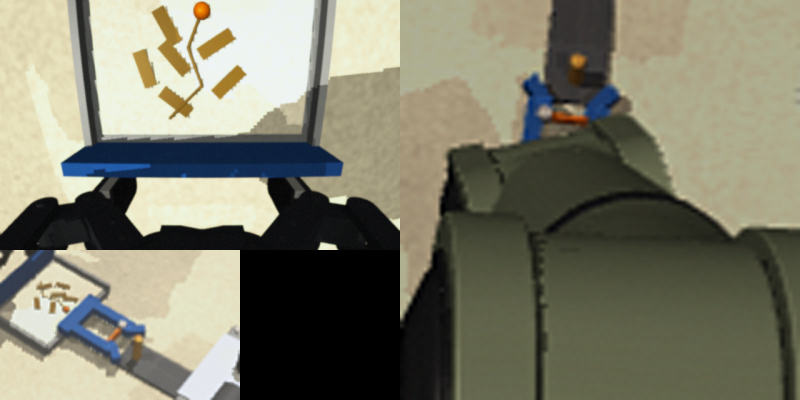

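The hook tips are now just short of the pin: in the crop the tips are at (530,80) and (617,93) and the pin top at (578,60). I measure the lateral error.

Run:
```python
import pickle
from h import *
s,o=pickle.load(open("l1.pkl","rb"));W,T,C=o
u=lambda x,y:((x-400+.5)/4-.5+300,(y+.5)/4-.5+110)
cv2.imwrite("pics/l1t.png",np.hstack([cv2.resize(T["pixels"][115:145,325:365],(400,300),interpolation=2),cv2.resize(C["pixels"][240:285,350:405],(367,300),interpolation=2)]))
a=onz(W,(100,281),.046,s);b=onz(W,(548,283),.046,s);print(a,b,np.degrees(np.arctan2(-(a-b)[0],(a-b)[1])),(a+b)/2, np.linalg.norm(a-b))
```

```text
[0.5454537  0.01510943 0.046     ] [ 0.52690198 -0.13520957  0.046     ] -7.035619616736821 [ 0.53617784 -0.06005007  0.046     ] 0.15145946013265482
```

View pics/l1t.png

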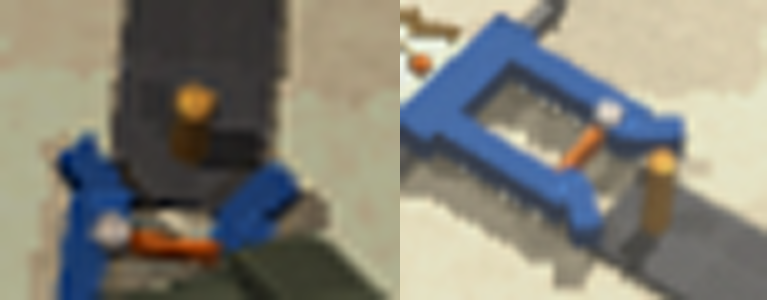

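Run:
```python
import pickle,cv2
s,o=pickle.load(open("l1.pkl","rb"))
cv2.imwrite("pics/l1w.png",cv2.resize(o[0]["pixels"][210:310,60:580],(780,150),interpolation=2))
```

```text
(no output)
```

View pics/l1w.png

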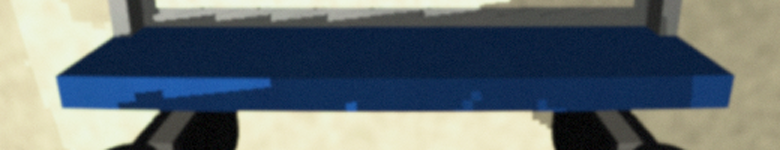

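```bash
python3 -m creep '[{"rx":0,"ry":0,"rz":0,"tx":8,"ty":0,"tz":0,"hand":-1},{"rx":0,"ry":0,"rz":0,"tx":16,"ty":0,"tz":0,"hand":-1},{"rx":0,"ry":0,"rz":0,"tx":24,"ty":0,"tz":0,"hand":-1},{"rx":0,"ry":0,"rz":0,"tx":32,"ty":0,"tz":0,"hand":-1},{"rx":0,"ry":0,"rz":0,"tx":40,"ty":0,"tz":0,"hand":-1},{"rx":0,"ry":0,"rz":0,"tx":47,"ty":0,"tz":0,"hand":-1},{"rx":0,"ry":0,"rz":0,"tx":53,"ty":0,"tz":0,"hand":-1}]'
python3 look.py 2;python3 - <<'E'
import pickle,cv2,numpy as np
s,o=pickle.load(open("l2.pkl","rb"));W,T,C=o
cv2.imwrite("pics/l2t.png",np.hstack([cv2.resize(T["pixels"][110:150,325:365],(400,400),interpolation=2),cv2.resize(C["pixels"][235:285,345:395],(400,400),interpolation=2)]))
E
```

```text
clock: 5.0
position: [0.5769, -0.064, 0.0079]
tool_rot: [3.142, 0.001, -0.118]
force: [-7.9, 1.9, 5.2]
grip_width: 0.0852
5.0 [ 0.5769 -0.064   0.0079] [ 3.142e+00  1.000e-03 -1.180e-01] [-7.9  1.9  5.2]
```

View pics/l2t.png

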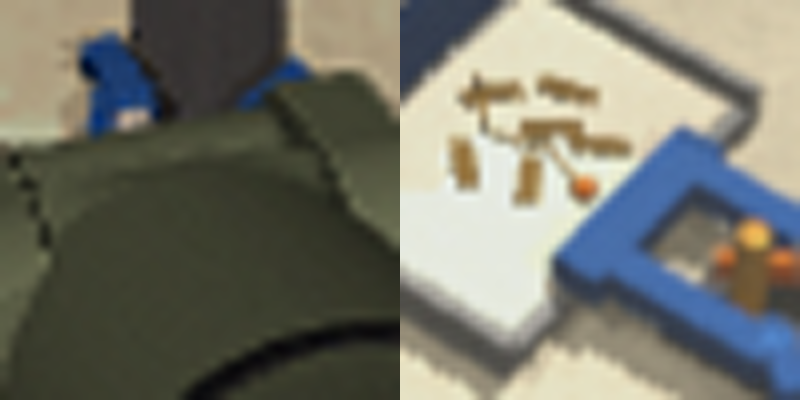

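View pics/l2.png

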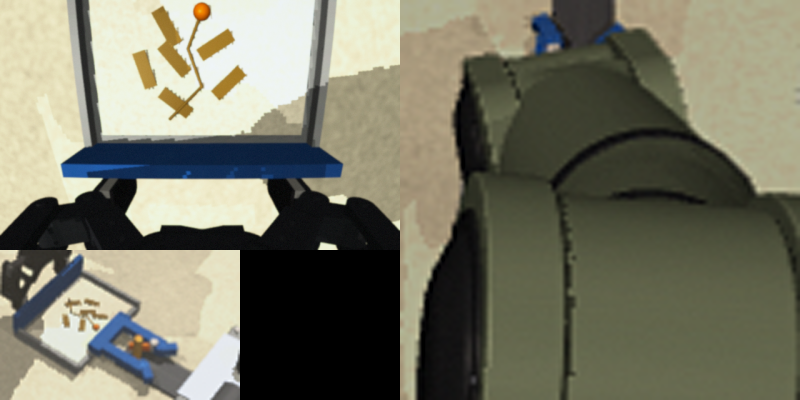

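The pin is in the throat and pushing the latch in. About 31 mm remains.

```bash
python3 -m creep '[{"rx":0,"ry":0,"rz":0,"tx":6,"ty":0,"tz":0,"hand":-1},{"rx":0,"ry":0,"rz":0,"tx":12,"ty":0,"tz":0,"hand":-1},{"rx":0,"ry":0,"rz":0,"tx":17,"ty":0,"tz":0,"hand":-1},{"rx":0,"ry":0,"rz":0,"tx":22,"ty":0,"tz":0,"hand":-1},{"rx":0,"ry":0,"rz":0,"tx":26,"ty":0,"tz":0,"hand":-1},{"rx":0,"ry":0,"rz":0,"tx":28,"ty":0,"tz":0,"hand":-1},{"rx":0,"ry":0,"rz":0,"tx":28,"ty":0,"tz":0,"hand":-1}]'
python3 look.py 3;python3 - <<'E'
import pickle,cv2,numpy as np
s,o=pickle.load(open("l3.pkl","rb"));W,T,C=o
cv2.imwrite("pics/l3t.png",cv2.resize(C["pixels"][235:295,345:425],(800,600),interpolation=2))
E
```

```text
clock: 5.85
position: [0.6044, -0.0675, 0.0079]
tool_rot: [3.141, 0.001, -0.118]
force: [-5.1, 0.5, 0.1]
grip_width: 0.0855
5.85 [ 0.6044 -0.0675  0.0079] [ 3.141e+00  1.000e-03 -1.180e-01] [-5.1  0.5  0.1]
```

View pics/l3t.png

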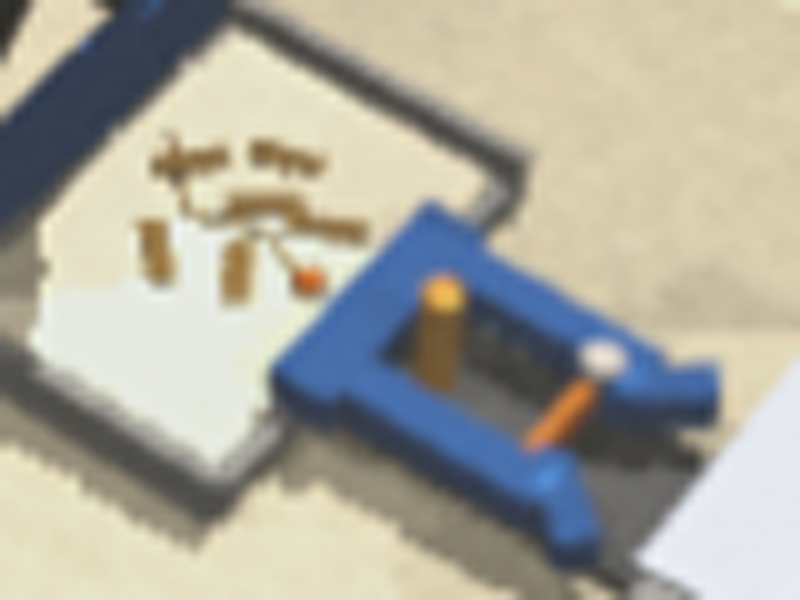

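The latch is shut again: the blade runs from the hinge at (603,358) to (530,440), behind the pin at (440,300). I back off and lift.

```bash
python3 -m creep '[{"rx":0,"ry":0,"rz":0,"tx":-12,"ty":0,"tz":0,"hand":-1},{"rx":0,"ry":0,"rz":0,"tx":-30,"ty":0,"tz":0,"hand":-1},{"rx":0,"ry":0,"rz":0,"tx":-45,"ty":0,"tz":-25,"hand":-1},{"rx":0,"ry":0,"rz":0,"tx":-50,"ty":0,"tz":-70,"hand":0},{"rx":0,"ry":0,"rz":2,"tx":-60,"ty":10,"tz":-115,"hand":1},{"rx":0,"ry":0,"rz":4,"tx":-80,"ty":30,"tz":-155,"hand":1},{"rx":0,"ry":0,"rz":6,"tx":-100,"ty":60,"tz":-180,"hand":1},{"rx":0,"ry":0,"rz":8,"tx":-120,"ty":95,"tz":-190,"hand":1}]'
python3 look.py 4
python3 - <<'E'
import pickle,cv2,numpy as np
s,o=pickle.load(open("l4.pkl","rb"));W,T,C=o
cv2.imwrite("pics/l4t.png",np.hstack([cv2.resize(C["pixels"][235:295,345:405],(400,400),interpolation=2),cv2.resize(T["pixels"][180:270,350:440],(400,400),interpolation=2)]))
E
python3 d.py 0.365 -0.323 0.16 -16
```

```text
clock: 6.8
position: [0.4751, -0.1482, 0.2009]
tool_rot: [-3.141, -0.005, -0.258]
force: [1.1, -1.1, -0.8]
grip_width: 0.012
6.8 [ 0.4751 -0.1482  0.2009] [-3.141 -0.005 -0.258] [ 1.1 -1.1 -0.8]
(array([-60.7, 195.3,  39.3]), array([ 0.05, -0.18,  1.  ]))
```

View pics/l4t.png

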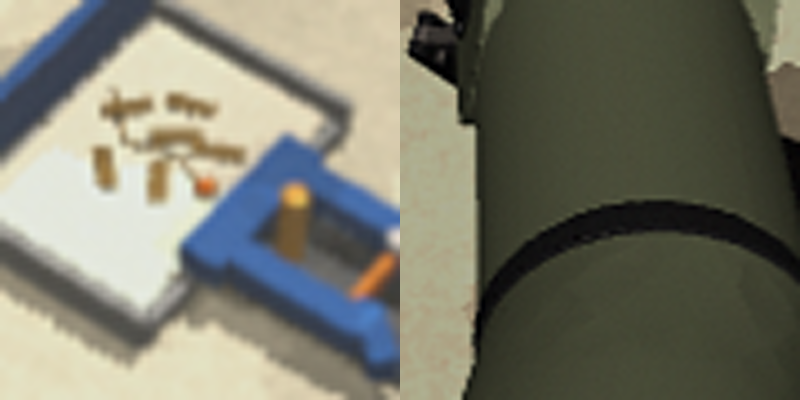

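View pics/l4.png

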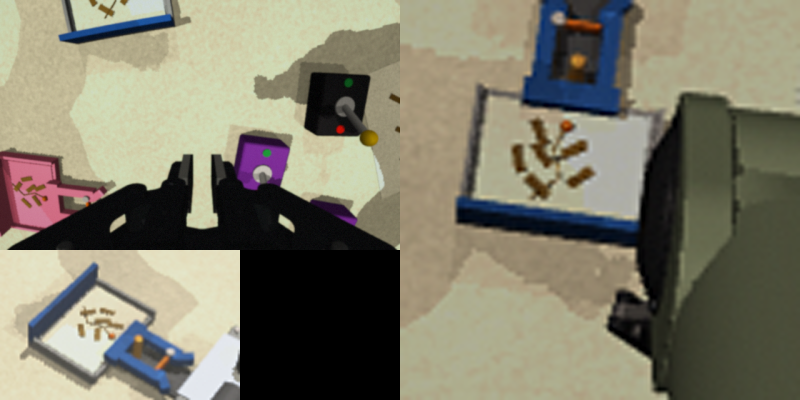

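The latch is shut and the carrier stays home. In the wrist view the black box's yellow ball is at about (590,221) in full-size pixels.

Run:
```python
import pickle
from h import *
s,o=pickle.load(open("l4.pkl","rb"));W=o[0]
S=pickle.load(open("s0.pkl","rb"))
u2=lambda x,y:((x-400+.5)/4-.5+380,(y+.5)/4-.5+195)
v2=lambda x,y:((x-390+.5)/3-.5+190,(y+.5)/3-.5+220)
print(tri(ray(S["top"],u2(615,143)),ray(S["scene"],v2(508,120)),ray(W,(590,221),s)), onz(W,(590,221),.104,s))
print("red",onz(W,(544,206),.045,s),"green",onz(W,(558,133),.045,s))
```

```text
(array([ 0.41243882, -0.33730704,  0.10316476]), [np.float64(0.0013419878141991198), np.float64(0.0007724900258841462), np.float64(0.0012903508991981643)]) [ 0.41330449 -0.33804229  0.104     ]
red [ 0.40882439 -0.33706152  0.045     ] green [ 0.47092707 -0.35635641  0.045     ]
```

```bash
python3 -m creep '[{"rx":0,"ry":0,"rz":1,"tx":-12,"ty":38,"tz":5,"hand":1},{"rx":0,"ry":0,"rz":1,"tx":-24,"ty":76,"tz":10,"hand":1},{"rx":0,"ry":0,"rz":1,"tx":-36,"ty":114,"tz":18,"hand":1},{"rx":0,"ry":0,"rz":1,"tx":-48,"ty":152,"tz":28,"hand":1},{"rx":0,"ry":0,"rz":1,"tx":-58,"ty":184,"tz":36,"hand":1},{"rx":0,"ry":0,"rz":1,"tx":-60,"ty":195,"tz":39,"hand":1},{"rx":0,"ry":0,"rz":1,"tx":-60,"ty":195,"tz":39,"hand":1}]'
python3 look.py 5
python3 d.py 0.365 -0.323 0.085 -16.5;python3 d.py 0.4305 -0.3425 0.085 -16.5
```

```text
clock: 7.65
position: [0.3665, -0.3218, 0.1584]
tool_rot: [-3.141, 0.0, -0.277]
force: [1.0, 0.1, 0.2]
grip_width: -0.0002
7.65 [ 0.3665 -0.3218  0.1584] [-3.141  0.    -0.277] [1.  0.1 0.2]
(array([-1.9,  3.8, 74.1]), array([-0.02, -0.04,  0.84]))
(array([66.4,  4.9, 74.1]), array([-0.02, -0.04,  0.84]))
```

View pics/l5.png

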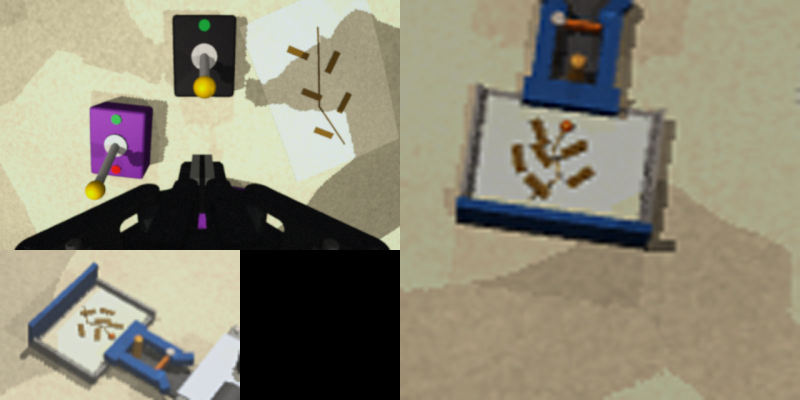

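The fingers at (203,165) line up with the ball at (204,87). I descend behind it and push through.

```bash
python3 -m creep '[{"rx":0,"ry":0,"rz":0.8,"tx":-2,"ty":4,"tz":35,"hand":1},{"rx":0,"ry":0,"rz":0.8,"tx":-2,"ty":4,"tz":68,"hand":1},{"rx":0,"ry":0,"rz":0.8,"tx":-2,"ty":4,"tz":74,"hand":1},{"rx":0,"ry":0,"rz":0.8,"tx":10,"ty":4,"tz":74,"hand":1},{"rx":0,"ry":0,"rz":0.8,"tx":22,"ty":4,"tz":74,"hand":1},{"rx":0,"ry":0,"rz":0.8,"tx":34,"ty":4,"tz":74,"hand":1},{"rx":0,"ry":0,"rz":0.8,"tx":46,"ty":4,"tz":74,"hand":1},{"rx":0,"ry":0,"rz":0.8,"tx":55,"ty":4,"tz":74,"hand":1}]'
python3 look.py 6
```

```text
clock: 8.6
position: [0.4201, -0.3401, 0.0855]
tool_rot: [3.141, -0.001, -0.289]
force: [-0.5, -0.6, -0.0]
grip_width: 0.0005
8.6 [ 0.4201 -0.3401  0.0855] [ 3.141e+00 -1.000e-03 -2.890e-01] [-0.5 -0.6 -0. ]
```

View pics/l6.png

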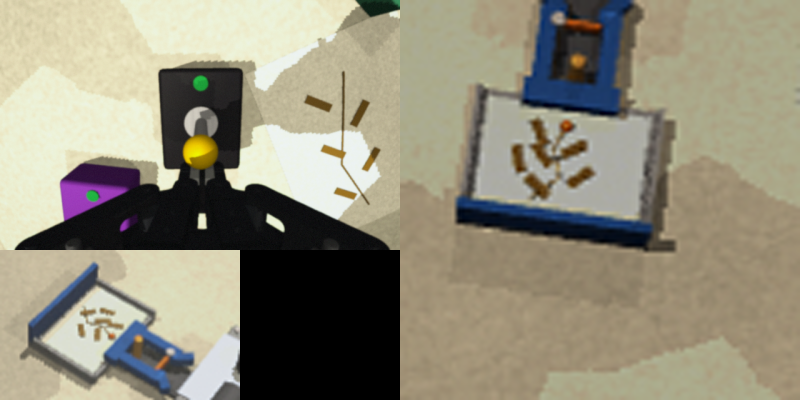

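Contact has been made, but the lever is not over yet. I push on by 15–20 mm.

```bash
python3 -m creep '[{"rx":0,"ry":0,"rz":0,"tx":7,"ty":0,"tz":0,"hand":1},{"rx":0,"ry":0,"rz":0,"tx":13,"ty":0,"tz":0,"hand":1},{"rx":0,"ry":0,"rz":0,"tx":18,"ty":0,"tz":0,"hand":1},{"rx":0,"ry":0,"rz":0,"tx":18,"ty":0,"tz":0,"hand":1}]'
python3 look.py 7
```

```text
clock: 9.15
position: [0.4364, -0.3449, 0.0849]
tool_rot: [-3.142, -0.0, -0.289]
force: [-0.6, -0.4, -1.0]
grip_width: 0.0001
9.15 [ 0.4364 -0.3449  0.0849] [-3.142 -0.    -0.289] [-0.6 -0.4 -1. ]
```

View pics/l7.png

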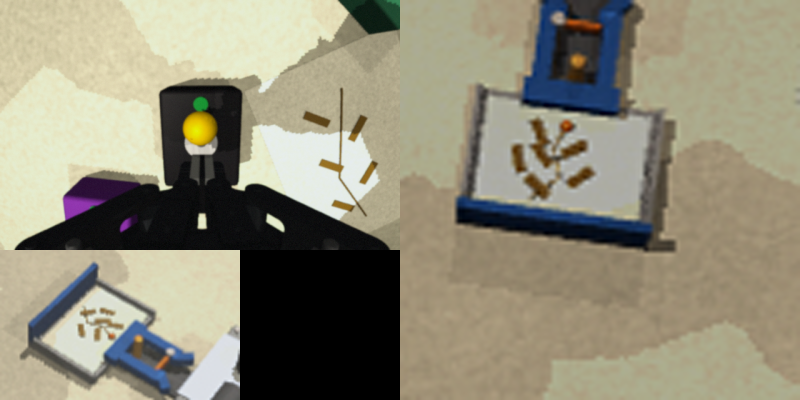

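The ball has jumped over to the green side. I retreat and lift, then check.

```bash
python3 -m creep '[{"rx":0,"ry":0,"rz":0,"tx":-20,"ty":0,"tz":0,"hand":1},{"rx":0,"ry":0,"rz":0,"tx":-50,"ty":0,"tz":-10,"hand":1},{"rx":0,"ry":0,"rz":0,"tx":-60,"ty":0,"tz":-50,"hand":1},{"rx":0,"ry":0,"rz":0,"tx":-60,"ty":0,"tz":-95,"hand":1},{"rx":0,"ry":0,"rz":0,"tx":-60,"ty":20,"tz":-120,"hand":1},{"rx":0,"ry":0,"rz":0,"tx":-60,"ty":20,"tz":-120,"hand":1},{"rx":0,"ry":0,"rz":0,"tx":-60,"ty":20,"tz":-120,"hand":1}]'
python3 look.py 8
python3 - <<'E'
import pickle,cv2,numpy as np
s,o=pickle.load(open("l8.pkl","rb"));W,T,C=o
cv2.imwrite("pics/l8t.png",np.hstack([cv2.resize(C["pixels"][235:295,345:405],(400,400),interpolation=2),cv2.resize(C["pixels"][235:315,195:275],(400,400),interpolation=2)]))
cv2.imwrite("pics/l8s.png",C["pixels"])
E
```

```text
clock: 10.0
position: [0.3722, -0.347, 0.2051]
tool_rot: [3.141, -0.001, -0.29]
force: [-1.2, 0.7, -0.2]
grip_width: 0.0002
10.0 [ 0.3722 -0.347   0.2051] [ 3.141e+00 -1.000e-03 -2.900e-01] [-1.2  0.7 -0.2]
```

View pics/l8t.png

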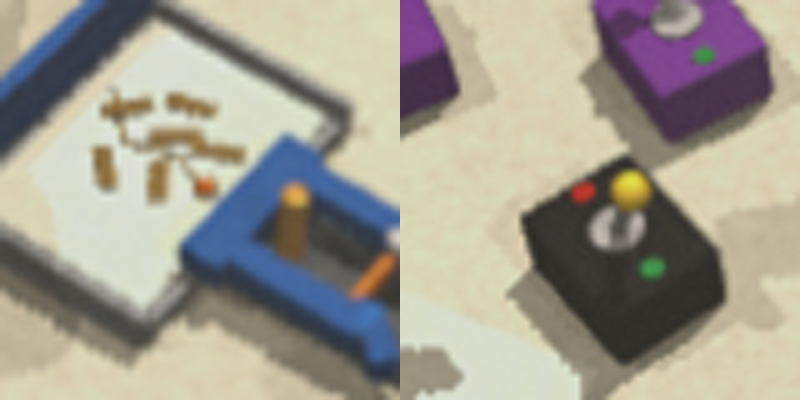

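View pics/l8.png

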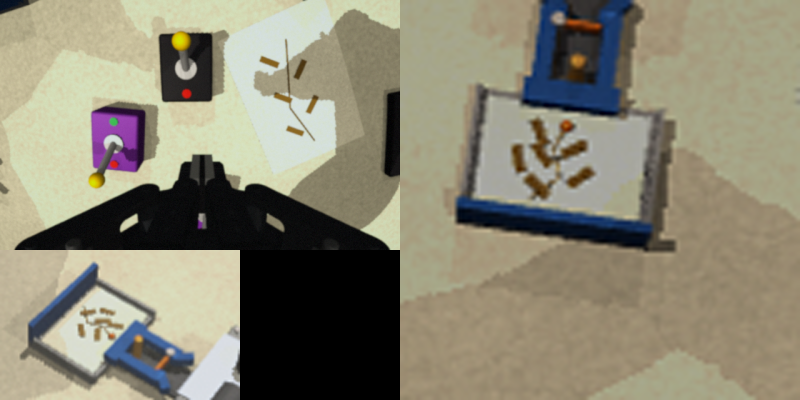

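View pics/l8s.png

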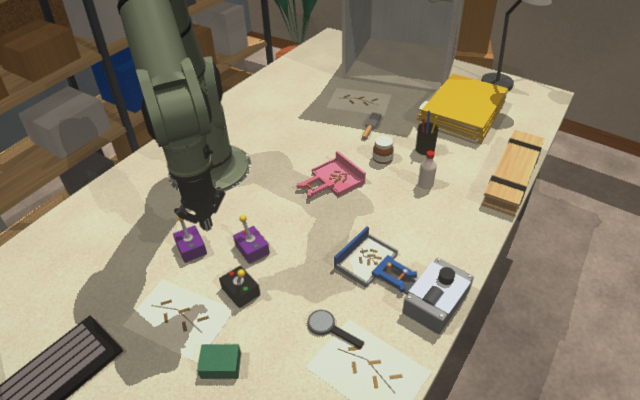

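Run:
```python
import pickle
from h import *
from workcell import bot
s,o=pickle.load(open("l8.pkl","rb"))
print(tri(ray(o[0],(290,66),s),ray(o[2],(240.8,272.6))))
print(bot.job_done())
```

```text
(array([ 0.46733439, -0.35371223,  0.10479309]), [np.float64(9.249797996416019e-05), np.float64(9.249797996413562e-05)])
the job is handed in; nothing more can be done
None
```

The carrier is hooked and latched on the pin, the black box's toggle is on its green side, and the job was handed in at about 10 s.

**Carrier:** I slid the blue-hooked carrier along the bench with two open fingers against its push wall, turning it about 3° to aim at the pin. The latch opened as the pin passed and shut again behind it. Later views showed it still shut with the carrier home, and the wrist force was under 10 N in the readings after each push.

**Toggle:** I pushed it over with the closed fingers, then backed off and lifted clear. The ball measured at (0.467, −0.354, 0.105) m; I expected about (0.466, −0.353, 0.104) for "on".

**Final view:** the gripper was at 0.205 m, touching nothing. The other things on the bench and both look-alikes looked unmoved by eye; I did not measure them.

**Disagreements:** the first estimate of the carrier's heading, from the two fixed cameras, was about 1.5° off the wrist camera's. I used the wrist measurement. No check failed.

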